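# Shut the guard and hold the dead-man lever at mid travel

### The arm

A 6-joint arm with a two-finger parallel gripper is mounted at the origin on the work surface. World frame = base frame: x ahead of the robot, y to its left, z up, the work surface at z = 0. Lengths are in m, angles in rad, forces in N, time in s.
With the tool pointing down it reaches from about 0.425 to 0.95 m from the base axis. Payload 14.7 kg.
Tool frame: the origin (TCP) lies on the front face of the gripper's body, between the roots of the fingers; the fingertips stand 73 mm ahead of it and the grasp point (between the pads) lies 54 mm ahead of it; z points along the fingers, y is the direction in which the jaws open and shut (so a half turn about z gives the same grasp; the last joint's range is limited). The gripper opens to 85 mm and grips with 20 to 120 N. Pads are 22 mm wide; open, the fingers measure 114 mm over their backs; the gripper's body (76 mm by 85 mm) begins 54 mm behind the grasp point. The pads swing forward as they close: fully open they stand 13 mm farther back than shut.
Start: joints at [-1.164, 0.48, 1.596, -0, 1.065, -0.047], TCP at [0.285, -0.584, 0.304] pointing down, gripper open.
Joint ranges: [-2.75, 2.75], [-0.82, 2.05], [0.23, 2.67], [-1.56, 4.7], [0.09, 2.69], [-2.92, 2.92]. Speed limits (rad/s): [1.89, 1.89, 2.39, 3.01, 3.01, 3.01].

### API

Orientations are given as a unit quaternion [x, y, z, w].
In Python, from rig import r gives the robot as it stands. The module is installed in compiled form; this text tells all that it offers.
- The arm moves only by the tool move_arm, never from a script. Its argument "plan" is a list of rows, each a list of 3 entries, a list of its own where there are three numbers: the shift along the tool's x, y, z in cm, then the turn about the tool's z in rad, then the opening, from 0 (shut) to 1 (fully open). In form: [[[dx, dy, dz], spin, fingers], ...]. A call has 1 to 12 rows; each row shifts and turns the commanded pose from where the row before left it, along the tool's axes as they then stand; what a row does not reach is not made up. A row lasts 1/8 s, in which the tool goes at most 62.5 mm and 10.7 degrees, less where a joint would pass 70% of its speed; a pose out of reach is approached as far as the arm can. A call is refused whole if a number of a shift passes 6.25 or a number of a turn 0.188, either way. A call with a gripper value outside its range is refused whole. The fingers move at their own pace and stop on an object; "grip_force" is the grip in N (left out, the last holds). Time passes only in rows, so rows that do not move let the fingers close. It gives the time, the measured TCP pose, the force and the opening at its end, in the units of the state.
- r.get_state(): the state, without advancing time (a new reading comes with each control period).
- r.read_camera(name): name is "scene" or "top" or "wrist"; returns (picture, depth): 480x640x3 uint8, red, green, blue; 480x640 float32, m along the optical axis (not along the pixel's ray), 0 where there is no reading.
- r.camera_params(name): a dict with "fx", "fy", "cx", "cy" (pixels), "rvec" (rotation vector, rad) and "tvec" (3), from world to camera coordinates, as OpenCV has them; the wrist camera has in their place "tool_from_camera" (4x4, takes a point from camera to tool coordinates, whose origin is the TCP and whose axes are the flange's). Camera axes: x right, y down, z forward; pixel columns grow to the right and rows downward; lengths in m; the calibration is good to about 2 mm. The wrist camera is an equidistant fisheye: a pixel r from the principal point sees the ray r / f radians off the axis. A picture is of the moment at which its call begins: read the wrist's pose just before it. camera_params takes no time and is no camera call.
- r.job_done(): hands the job in, once; it reports no verdict.
The state is a dict: "time_s": time; "joint_pos": joint angles; "joint_vel": joint speeds; "effort": joint torques, N m; "ee_pos": TCP position; "ee_rot": TCP orientation; "ft_force": force on the tool from outside, world axes, zero at the start; "ft_torque": the same for the moment, N m; "grip_width": finger opening in m.
Only numpy, scipy, OpenCV 4.12 (cv2) and the standard library are available. Lean on these libraries where they do the work, as an engineer would, in place of code of your own. Each camera call takes 0.05 s, during which the arm holds its last target.

### The job

The blank is loaded: swing the clear guard of the little spindle machine fully shut, and only then press the spring-loaded dead-man lever on the console next to it down to the middle of its travel, so that its round pad is level with the top of the gauge post beside it; never push it down to its bottom stop. Finish while holding: the program ends with the gripper still pressing the lever steadily at that level and the guard shut. Leave the hand wheel and the loose things on the bench and machine where they are.

Things in the scene. Friction and masses are not known exactly. Their poses are not given: they have to be found in the camera images.
- machine: small aluminium bench machine, fixed; foot plate 220 (x) x 280 (y) x 20 mm, origin under its centre, z up. Solid headstock (130 x 66 mm, top 130 mm above the bench) at its +y end, centre at y +100 mm. The rest (y -130 to +64 mm) is the work space with the loaded blank under a clear guard (lid), hinged along y on the +x side; its front faces -x
- guard (a joint): opening angle of the guard, rad: 0 shut (lid level), grows as its front edge swings up; at most 1.4. Starts at 0.8 to 1.25. Stiff hinge: stays at any angle, pushing it down at the front takes about 1 to 5 N. Lid 165 mm from hinge to front edge, 194 mm wide, 8 mm thick. A 56 mm skirt hangs from the front edge, with a bar handle 80 mm long along y, 35 mm out, 15 mm under the lid's underside
- guard_front (a point): middle of the outer (upper) face of the guard's 34 mm wide aluminium front strip, a good place to push: 148 mm from the hinge line, 8 mm above the lid's underside, which passes through the hinge line; moves with the guard. Its z is the lid's outward normal; shut, its axes are the machine's and it is 110 mm above the bench
- guard_hinge (a point): fixed point on the hinge line at the middle of the guard's width, 102 mm above the bench; y along the hinge line
- console: dead-man lever console, fixed: dark foot plate 200 (x) x 116 (y) x 12 mm, grey housing at its +x end with two cheeks (top 110 mm) that carry the lever; origin under the plate's centre, z up. Stands left or right of the machine; the block with a hand wheel on the other side is not part of the job
- lever (a joint): how far the lever is pressed, rad: 0 released, 0.15 mid travel, 0.30 bottom stop. Steel lever, pivot at the +x end, round black pad (42 mm across, flat top) on the free end towards the console's -x. A spring lifts it: pressing the pad takes about 5 N at 0, 8 N at mid travel, 10 N at the bottom; it springs back when let go
- lever_pad (a point): centre of the top of the lever's pad, 120 mm from the pivot line and, at mid travel, 12 mm above it; moves with the lever. Released it is about 18 mm higher than at mid travel, at the bottom about 18 mm lower
- lever_pivot (a point): fixed point on the lever's pivot line, 93 mm above the bench; console axes
- gauge_top (a point): centre of the top of the thin fixed square gauge post (12 x 12 mm) beside the pad, 46 mm to its +y side, 105 mm above the bench: the pad's top is level with it at mid travel
- valve (a joint): angle of the hand wheel on the other block, rad; not part of the job
- caliper: steel caliper, 200 x 50 x 11 mm, lying loose; origin under its middle
- wrench: open-ended wrench lying loose; origin under its middle
- screwdriver: screwdriver lying loose; origin under its middle
- oiler: closed white plastic jar, 56 mm across, 120 mm tall, standing loose; origin under its centre
- cup: open steel cup, 70 mm across, 70 mm tall, standing loose; origin under its centre
- collar: steel ring 40 mm across, 14 mm tall, lying loose on top of the machine's headstock; origin under its centre
- blank: steel round 20 mm across, 40 mm tall, standing loose on the console's foot plate next to the lever; origin under its centre
There are look-alikes about, which are no part of the job. Leave any pink look-alike of the console alone.

How it is judged:
By the outcome, as a careful person would: the job done as asked, in the order asked, and still so for the second after the job is handed in, while the arm keeps its last pose, push and grip.
It also fails if it takes over 40 s, if anything falls off the work surface, if the arm or the gripper's body presses on something with over 40 N, if the wrist force passes 120 N, or if a joint passes its speed limit or range.

## Working session

There is one attempt and no reset: what is moved stays moved. The work goes in short steps, Python scripts to look and compute and a tool call to move; the robot and the scene stay as the last step left them, time stands still between calls to the robot, and variables do not carry over. Pictures are saved under pics/ and viewed, and the job is handed in when it is done.

Besides the shell and the picture viewer there is one more tool, called after ">>>" as name(argument=value, ...) on one line, values as JSON. move_arm: Moves the arm, as the interface text tells. Its arguments: {"type":"object","properties":{"plan":{"type":"array","items":{"type":"array"}},"grip_force":{"type":"number"}},"required":["plan"]}

```bash
mkdir -p pics; cat > h.py <<'E'
import numpy as np, cv2
from rig import r
def save(n,img): cv2.imwrite(f'pics/{n}.png',img[:,:,::-1])
def cam(n):
    p=r.camera_params(n);R,_=cv2.Rodrigues(np.array(p['rvec'],float));return p,R,np.array(p['tvec'],float).ravel()
def pts(n,d):
    p,R,t=cam(n);v,u=np.mgrid[0:480,0:640]
    c=np.stack([(u-p['cx'])/p['fx']*d,(v-p['cy'])/p['fy']*d,d],-1)
    return (c-t)@R
def ray(n,u,v,z):
    p,R,t=cam(n);o=-R.T@t;d=R.T@np.array([(u-p['cx'])/p['fx'],(v-p['cy'])/p['fy'],1]);return o+d*(z-o[2])/d[2]
def proj(n,P):
    p,R,t=cam(n);c=R@np.array(P)+t;return p['fx']*c[0]/c[2]+p['cx'],p['fy']*c[1]/c[2]+p['cy']
E
python3 - <<'E'
from h import *
for n in('scene','top'):
    a,d=r.read_camera(n);save(n+'0',a);np.savez(n+'0.npz',a=a,d=d);p,R,t=cam(n);print(n,-R.T@t,R[2],p['fx'])
print(r.get_state())
E
```

```text
scene [ 1.33453785 -0.45221606  0.95989842] [-0.66558514  0.36952541 -0.64841915] 610.3696677604819
top [0.19517574 0.01697179 1.45892305] [ 0.20203706 -0.01497309 -0.97926341] 598.3656244124137
{'time_s': 0.1, 'joint_pos': array([-1.16360053e+00,  4.80780051e-01,  1.59679498e+00, -1.51808363e-05,
        1.06511710e+00, -4.65846780e-02]), 'joint_vel': array([-0.00132431, -0.00096269, -0.00196646,  0.0022315 , -0.00053813,
        0.00021732]), 'effort': array([ 5.50550467e-03, -9.52250004e+01, -4.31044471e+01, -2.83271356e-04,
        5.22930786e-03, -3.44832847e-05]), 'ee_pos': array([ 0.28484846, -0.5839414 ,  0.30333536]), 'ee_rot': array([ 9.74369667e-01,  2.24952106e-01, -1.05115855e-04, -5.39638056e-04]), 'ft_force': array([-0.5235428 ,  0.64680095,  0.17607109]), 'ft_torque': array([ 0.02873276, -0.01591961, -0.00385604]), 'grip_width': 0.08541197307486317}
```

View pics/scene0.png

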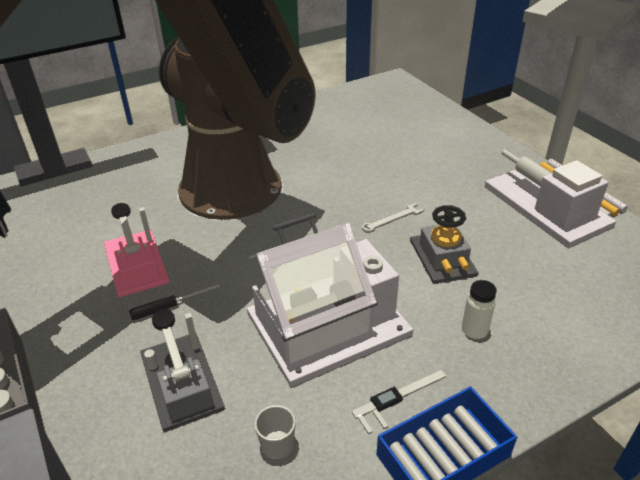

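View pics/top0.png

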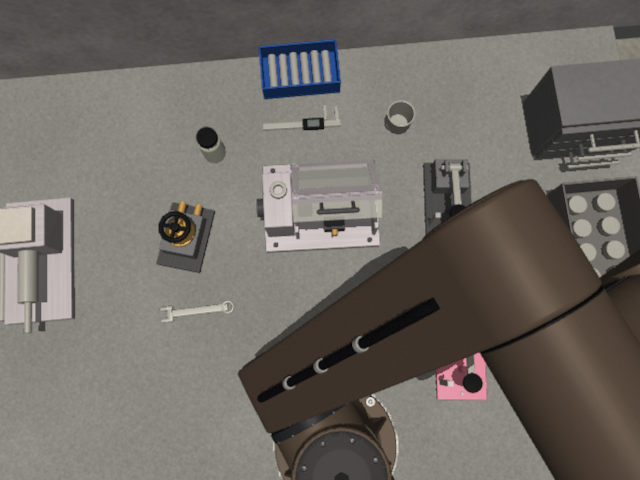

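The grey console is at scene (180,370) and top (447,190), beside the machine at scene (320,310) and top (320,205). The pink look-alike is at scene (135,260) and top (461,375). The valve block is at top (185,235). I'll enlarge crops to confirm and measure.

```bash
python3 - <<'E'
from h import *
a=np.load('top0.npz')['a'];save('c1',cv2.resize(a[140:265,240:480],None,fx=3.3,fy=3.3,interpolation=2))
a=np.load('scene0.npz')['a'];save('c2',cv2.resize(a[200:430,120:420],None,fx=2.6,fy=2.6,interpolation=2))
E
```

```text
(no output)
```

View pics/c1.png

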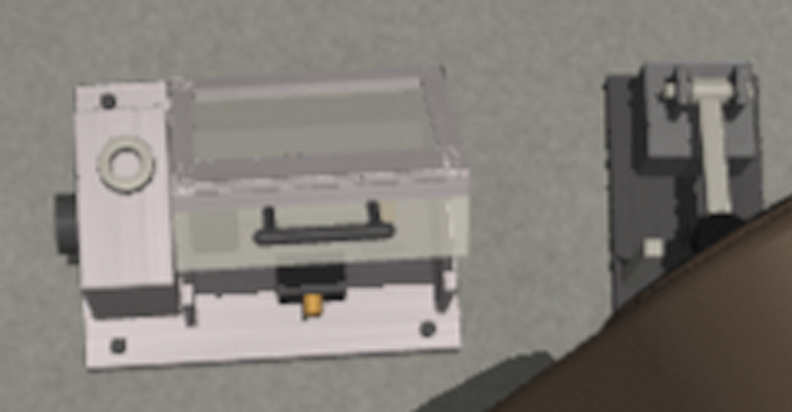

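View pics/c2.png

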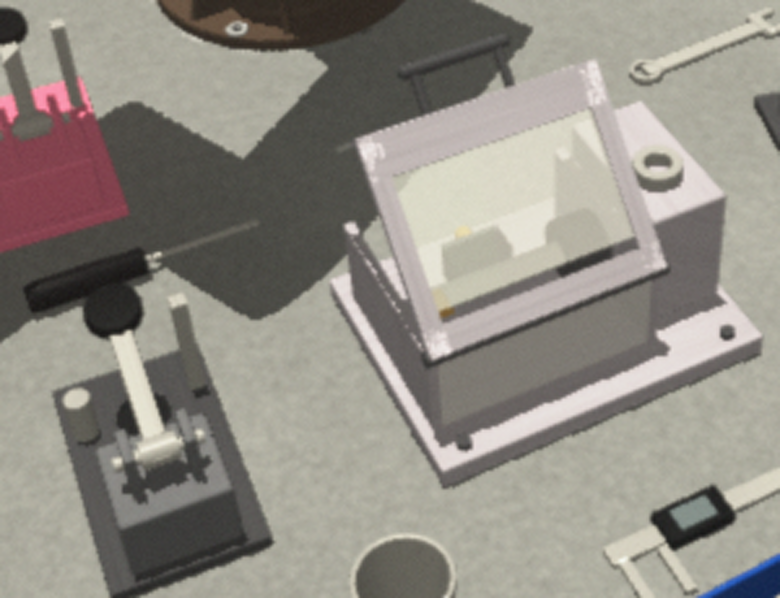

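```bash
python3 - <<'E'
from h import *
D={n:np.load(n+'0.npz')['d'] for n in('scene','top')}
P={n:pts(n,D[n]) for n in D}
f=3.3
def T(x,y,z,l): 
    u,v=240+x/f,140+y/f;print('top',l,ray('top',u,v,z).round(4),'depth',P['top'][int(round(v)),int(round(u))].round(3))
def S(x,y,z,l):
    u,v=120+x/2.6,200+y/2.6;print('scn',l,ray('scene',u,v,z).round(4),'depth',P['scene'][int(round(v)),int(round(u))].round(3))
T(88,367,.02,'mach front +y');T(460,348,.02,'mach front -y');T(78,86,.13,'head back+y');T(166,82,.13,'head back-y');T(84,290,.13,'head front+y')
T(653,247,.105,'gauge');T(607,78,.012,'cons back +y');T(711,84,.11,'pivot?')
S(178,298,.105,'gauge');S(113,305,.123,'pad');S(333,285,.02,'m front -y');S(445,472,.02,'m back -y');S(760,340,.02,'m back+y')
S(271,540,.012,'c back+y');S(110,590,.012,'c back-y');S(53,395,.012,'c front-y')
S(430,355,.11,'lid hinge -y');S(665,265,.11,'lid hinge+y');S(362,143,.2,'lid front-y');S(596,64,.2,'lid front+y')
# pad cluster
Q=P['scene'];a=np.load('scene0.npz')['a']
m=(a.max(2)<45)&(Q[...,2]>.09)&(Q[...,2]<.16)
m[:300]=0;m[330:]=0;m[:,:145]=0;m[:,180:]=0
q=Q[m];print('pad',len(q),q.mean(0),q.min(0),q.max(0),np.median(q,0))
# lid strip
for n in P:
    Q=P[n];m=(Q[...,2]>.15)&(Q[...,0]>.45)&(Q[...,0]<.8)&(Q[...,1]>-.16)&(Q[...,1]<.2)
    q=Q[m];print(n,len(q),q.min(0),q.max(0))
    if len(q)>5:
        c=q.mean(0);U,s,V=np.linalg.svd(q-c,full_matrices=False);print(c,V,s)
E
```

```text
top mach front +y [0.4632 0.1232 0.02  ] depth [0.465 0.123 0.014]
top mach front -y [ 0.4518 -0.1524  0.02  ] depth [ 0.457 -0.154 -0.004]
top head back+y [0.6438 0.107  0.13  ] depth [0.681 0.113 0.021]
top head back-y [0.641 0.045 0.13 ] depth [0.651 0.046 0.1  ]
top head front+y [0.4968 0.1138 0.13  ] depth [0.499 0.116 0.118]
top gauge [ 0.4959 -0.286   0.105 ] depth [ 0.496 -0.287  0.101]
top cons back +y [ 0.652  -0.2894  0.012 ] depth [ 0.651 -0.289  0.013]
top pivot? [ 0.6096 -0.342   0.11  ] depth [ 0.614 -0.344  0.099]
scn gauge [ 0.4976 -0.2864  0.105 ] depth [ 0.498 -0.287  0.105]
scn pad [ 0.498  -0.3328  0.123 ] depth [ 0.497 -0.333  0.123]
scn m front -y [ 0.4649 -0.155   0.02  ] depth [ 0.465 -0.155  0.019]
scn m back -y [ 0.6779 -0.1622  0.02  ] depth [ 0.678 -0.163  0.019]
scn m back+y [0.6896 0.1103 0.02  ] depth [0.685 0.114 0.013]
scn c back+y [ 0.6627 -0.293   0.012 ] depth [ 0.658 -0.292  0.005]
scn c back-y [ 0.6445 -0.4047  0.012 ] depth [ 0.644 -0.405  0.011]
scn c front-y [ 0.455  -0.3875  0.012 ] depth [ 0.447 -0.388  0.003]
scn lid hinge -y [ 0.6453 -0.1
[... 247 characters left out ...]
 [ 0.49908485 -0.33546707  0.12318185] [ 0.47540473 -0.3540691   0.11230957] [ 0.51999119 -0.31729258  0.13098363] [ 0.49890438 -0.33572278  0.12357245]
scene 5928 [ 0.49196133 -0.15197417  0.15001888] [0.61737404 0.04695085 0.24779742]
[ 0.56940535 -0.05655957  0.19246786] [[ 0.04371     0.99903707 -0.00378939]
 [ 0.72160151 -0.03419435 -0.69146367]
 [-0.69092742  0.02748945 -0.7224013 ]] [4.27260025 2.77094057 0.37761833]
top 4112 [ 0.48707702 -0.14850098  0.15000751] [0.61089029 0.08751752 0.24841896]
[ 0.53770533 -0.04903568  0.20064656] [[ 0.03435726  0.99940698  0.00229345]
 [-0.89538077  0.02976148  0.44430567]
 [ 0.44397393 -0.01731863  0.89587232]] [3.61300695 2.32807666 1.05133234]
```

>>> move_arm(plan=[[[0,0,-2.5],0.17,0],[[0,0,-2.5],0.17,0],[[0,0,-2],0.16,0],[[2.5,-5.4,0],0,0],[[2.5,-5.4,0],0,0],[[2.5,-5.4,0],0,0],[[2.5,-5.4,0],0,0],[[2.5,-5.4,0],0,0],[[2.5,-5.4,0],0,0],[[2.5,-5.4,0],0,0],[[2.5,-5.4,0],0,0],[[0,0,0],0,0]], grip_force=40)

```text
time_s: 1.6
ee_pos: [0.5059, -0.1584, 0.3737]
ee_rot: [1.0, -0.021, -0.0, -0.0]
ft_force: [0.4, -0.6, -1.1]
grip_width: -0.0003
```

```bash
python3 - <<'E'
from h import *
from scipy.spatial.transform import Rotation as Ro
s=r.get_state();print(s['ee_pos'],Ro.from_quat(s['ee_rot']).as_matrix(),s['grip_width'],s['ft_force'])
a,d=r.read_camera('scene');save('s1',a);np.savez('s1.npz',a=a,d=d);P=pts('scene',d)
a,d=r.read_camera('top');save('t1',a);np.savez('t1.npz',a=a,d=d)
E
```

```text
[ 0.50594164 -0.15844086  0.37366469] [[ 9.99134561e-01 -4.15947216e-02 -9.26543300e-05]
 [-4.15946356e-02 -9.99134256e-01  7.90575858e-04]
 [-1.25457898e-04 -7.86037739e-04 -9.99999683e-01]] -0.00031882572280616427 [ 0.43480501 -0.56588277 -1.14846848]
```

View pics/s1.png

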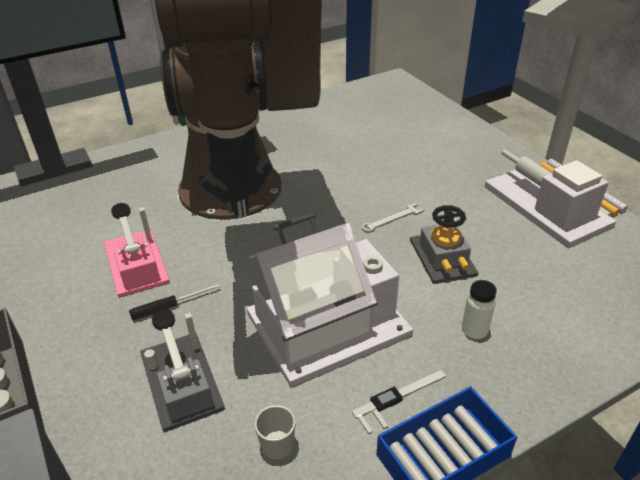

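View pics/t1.png

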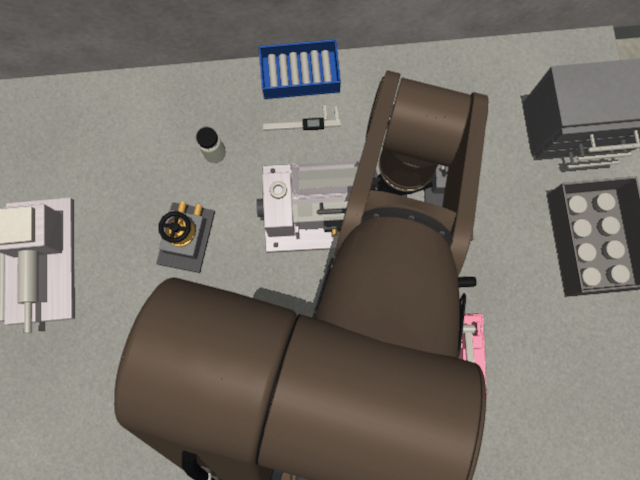

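```bash
python3 - <<'E'
from h import *
print(proj('scene',r.get_state()['ee_pos']),proj('scene',[.506,-.158,.3]),proj('top',r.get_state()['ee_pos']))
a,d=r.read_camera('scene');save('s2',a);print(abs(a.astype(int)-np.load('s1.npz')['a']).max())
print(r.get_state()['time_s'],r.get_state()['joint_pos'])
E
```

```text
(np.float64(234.97765138535223), np.float64(181.29429336505643)) (np.float64(241.42247757638387), np.float64(215.45346287743723)) (np.float64(399.0799250045373), np.float64(182.76541628776766))
111
1.75 [-3.68069777e-01  2.42766131e-01  1.78169263e+00 -3.31027782e-04
  1.11762843e+00  1.24869070e+00]
```

View pics/s2.png

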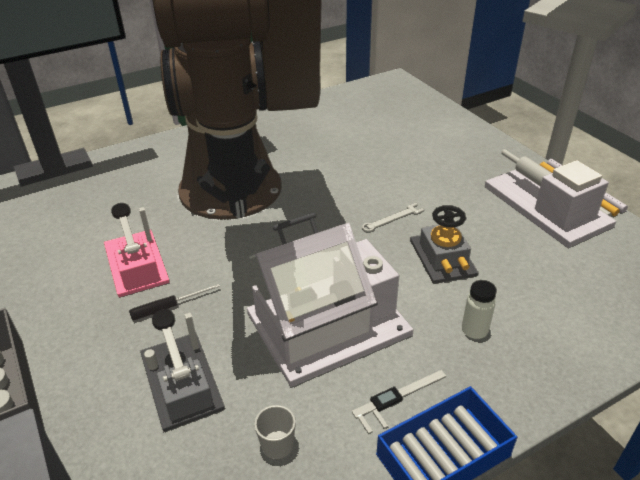

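The gripper is hanging at scene (238,195) in front of the robot base. The guard is unmoved, with its front strip at about (310,240). I'll go over the strip, then down.

>>> move_arm(plan=[[[2.65,-5.4,0],0,0],[[2.65,-5.4,0],0,0],[[0,0,3],0,0],[[0,0,4],0,0],[[0,0,0],0,0]])

```text
time_s: 2.38
ee_pos: [0.561, -0.0576, 0.3016]
ee_rot: [1.0, -0.024, -0.003, -0.0]
ft_force: [-0.2, 0.1, 0.4]
grip_width: -0.0001
```

```bash
python3 - <<'E'
from h import *
a,d=r.read_camera('scene');save('s3',cv2.resize(a[180:380,220:420],None,fx=3,fy=3,interpolation=2))
for th in(.75,.8,.85,.9):
  for s in(.131,.165): print(th,s,np.round(proj('scene',[.644-s*np.cos(th)+.008*np.sin(th),-.06,.102+s*np.sin(th)+.008*np.cos(th)]),0))
E
```

```text
0.75 0.131 [304. 256.]
0.75 0.165 [298. 239.]
0.8 0.131 [306. 255.]
0.8 0.165 [299. 239.]
0.85 0.131 [307. 255.]
0.85 0.165 [301. 238.]
0.9 0.131 [308. 255.]
0.9 0.165 [302. 238.]
```

View pics/s3.png

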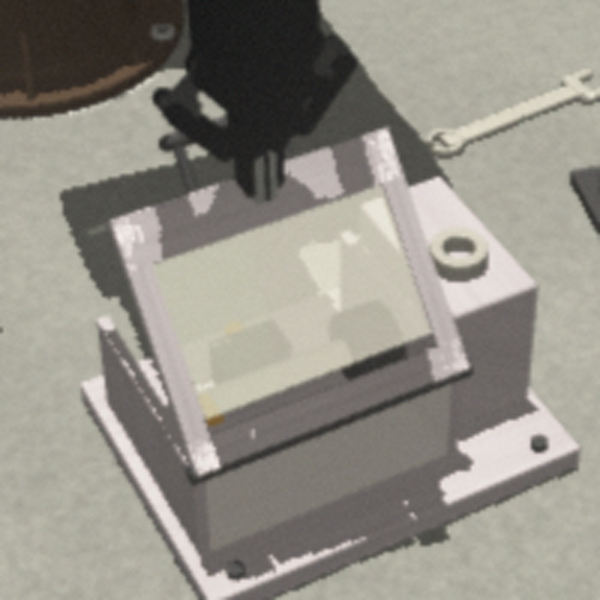

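>>> move_arm(plan=[[[-0.8,0,1.0],0,0],[[-0.55,0,0.55],0,0],[[-0.55,0,0.55],0,0],[[-0.5,0,0.6],0,0],[[-0.5,0,0.6],0,0],[[-0.45,0,0.65],0,0],[[-0.45,0,0.65],0,0]])

```text
time_s: 3.3
ee_pos: [0.5244, -0.0546, 0.2574]
ee_rot: [1.0, -0.023, -0.0, -0.0]
ft_force: [0.2, -0.2, 1.1]
grip_width: 0.0002
```

```bash
python3 - <<'E'
from h import *
a,d=r.read_camera('scene');save('s4',cv2.resize(a[180:380,220:420],None,fx=3,fy=3,interpolation=2))
E
```

```text
(no output)
```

View pics/s4.png

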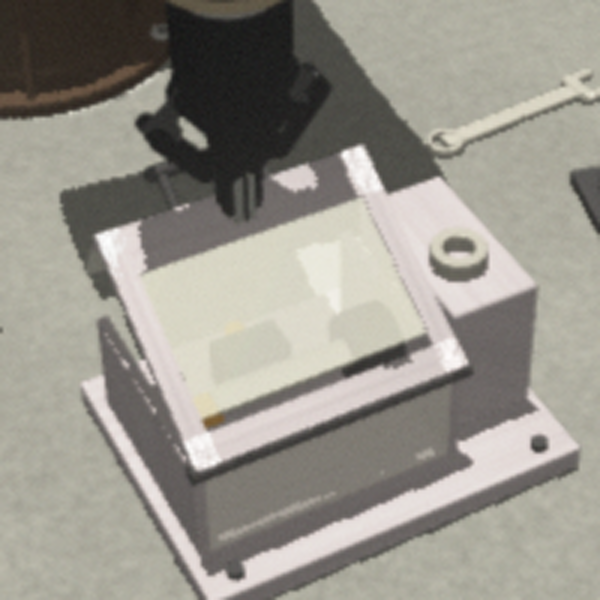

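The guard is following, and its front edge is now lower (crop (240,190)). I'll continue.

>>> move_arm(plan=[[[-0.4,0,0.7],0,0],[[-0.4,0,0.7],0,0],[[-0.3,0,0.7],0,0],[[-0.3,0,0.7],0,0],[[-0.25,0,0.75],0,0],[[-0.2,0,0.75],0,0],[[-0.15,0,0.75],0,0],[[-0.15,0,0.75],0,0],[[-0.1,0,0.6],0,0],[[0,0,0],0,0]])

```text
time_s: 4.6
ee_pos: [0.502, -0.0536, 0.1934]
ee_rot: [1.0, -0.023, -0.0, -0.0]
ft_force: [-0.0, 0.5, 0.5]
grip_width: 0.0001
```

>>> move_arm(plan=[[[0,0,0.3],0,0],[[0,0,0.3],0,0],[[0,0,0],0,0]])

```text
time_s: 4.97
ee_pos: [0.5021, -0.0536, 0.1878]
ee_rot: [1.0, -0.023, -0.0, -0.0]
ft_force: [0.0, -0.8, 0.0]
grip_width: -0.0003
```

>>> move_arm(plan=[[[0,0,0.2],0,0],[[0,0,0.2],0,0],[[0,0,0],0,0]])

```text
time_s: 5.35
ee_pos: [0.5021, -0.0536, 0.1837]
ee_rot: [1.0, -0.023, -0.0, -0.0]
ft_force: [0.0, 0.1, 0.1]
grip_width: -0.0002
```

>>> move_arm(plan=[[[0,0,0.1],0,0],[[0,0,0.1],0,0],[[0,0,0],0,0]])

```text
time_s: 5.72
ee_pos: [0.5023, -0.0537, 0.1825]
ee_rot: [1.0, -0.023, 0.0, 0.0]
ft_force: [-4.2, -0.1, 15.4]
grip_width: -0.0003
```

```bash
python3 - <<'E'
from h import *
a,d=r.read_camera('scene');save('s5',cv2.resize(a[180:380,220:420],None,fx=3,fy=3,interpolation=2))
E
```

```text
(no output)
```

View pics/s5.png

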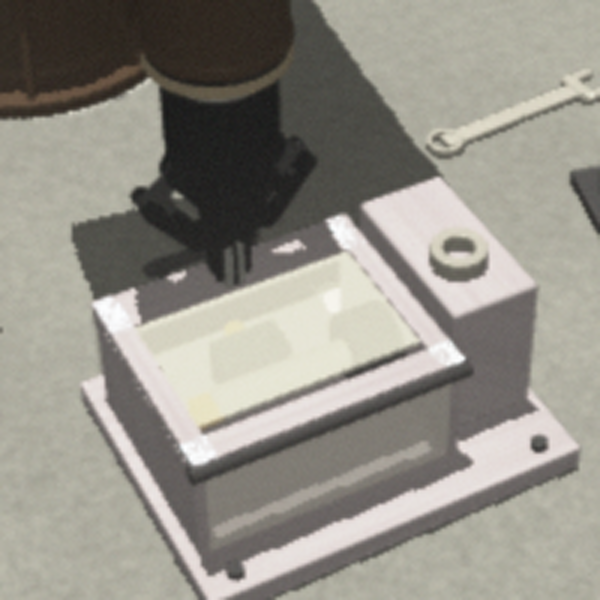

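The guard is shut: the lid is level, the stop reads 15 N, and the tip is at z≈0.110 m as specified. Next I'll lift and move over to the grey console's pad.

>>> move_arm(plan=[[[0,0,-3],0,0],[[0,0,-4],0,0],[[0.1,4.65,0],0,0],[[0.1,4.65,0],0,0],[[0.1,4.65,0],0,0],[[0.1,4.65,0],0,0],[[0.1,4.65,0],0,0],[[0.1,4.65,0],0,0],[[0,0,3],0,0],[[0,0,0],0,0]])

```text
time_s: 7.02
ee_pos: [0.4941, -0.3323, 0.2201]
ee_rot: [1.0, -0.024, -0.002, -0.001]
ft_force: [0.5, 0.6, -0.1]
grip_width: -0.0002
```

```bash
python3 - <<'E'
from h import *
s=r.get_state();print(s['ee_pos'],s['ft_force'])
a,d=r.read_camera('scene');save('s6',cv2.resize(a[220:420,120:380],None,fx=3,fy=3,interpolation=2));P=pts('scene',d);np.savez('s6.npz',a=a,d=d)
m=(P[...,0]>.47)&(P[...,0]<.66)&(P[...,1]>-.16)&(P[...,1]<.05)&(P[...,2]>.09)&(P[...,2]<.13)
q=P[m];A=np.c_[q[:,:2],np.ones(len(q))];print('lid plane',len(q),np.linalg.lstsq(A,q[:,2],rcond=None)[0],np.median(q[:,2]))
a,d=r.read_camera('wrist');save('w6',a)
E
```

```text
[ 0.49405231 -0.33226629  0.22008279] [ 0.51881813  0.62836327 -0.09626517]
lid plane 6660 [-0.01023529  0.01779919  0.11640547] 0.10964930965076519
```

View pics/s6.png

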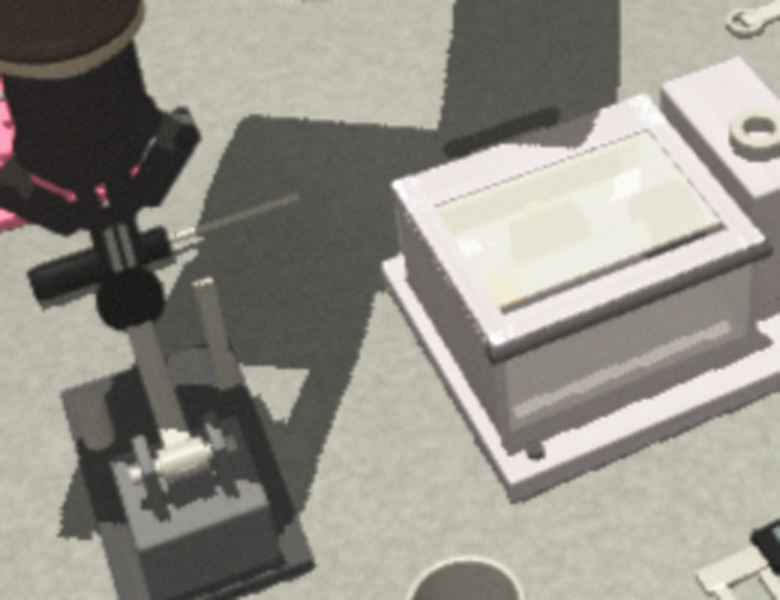

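View pics/w6.png

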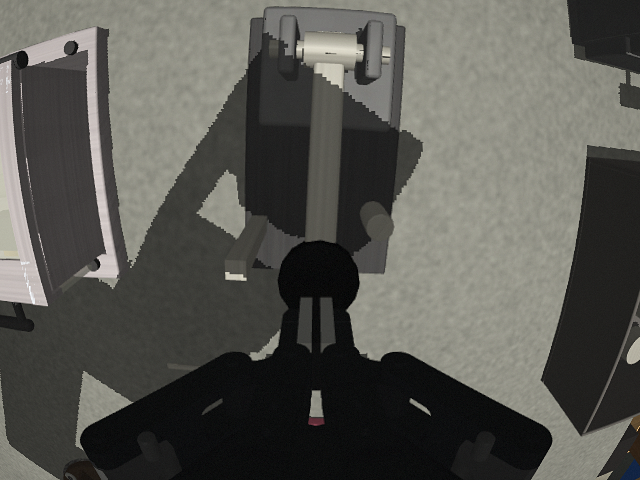

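```bash
python3 - <<'E'
from h import *
from scipy.spatial.transform import Rotation as Ro
p=r.camera_params('wrist');s=r.get_state();T=np.array(p['tool_from_camera']);R=Ro.from_quat(s['ee_rot']).as_matrix()
def w(u,v,z):
    x,y=u-p['cx'],v-p['cy'];rr=np.hypot(x,y);th=rr/p['fx'];d=np.array([x/rr*np.sin(th),y/rr*np.sin(th),np.cos(th)])
    d=R@T[:3,:3]@d;o=R@T[:3,3]+s['ee_pos'];return o+d*(z-o[2])/d[2]
print(w(318,280,.12),w(278,281,.12),w(359,281,.12),w(318,241,.12),'gauge',w(235,270,.105),'tip',w(318,300,s['ee_pos'][2]-.0725))
print('pivot',w(330,50,.1))
E
```

```text
[ 0.49800063 -0.33335314  0.12      ] [ 0.49826766 -0.31290905  0.12      ] [ 0.49639899 -0.35428591  0.12      ] [ 0.51898968 -0.33424123  0.12      ] gauge [ 0.49874828 -0.28730907  0.105     ] tip [ 0.50242694 -0.33337206  0.14968823]
pivot [ 0.61291456 -0.34446749  0.1       ]
```

The pad centre measures (0.498,-0.3335) released, about 0.495 in x at mid travel. The tip is above it, and the guard is still shut. Pressing down gently.

>>> move_arm(plan=[[[0,0,1.2],0,0],[[0,0,1],0,0],[[0,0,0.5],0,0],[[0,0,0.4],0,0],[[0,0,0.4],0,0],[[0,0,0.3],0,0],[[0,0,0.2],0,0],[[0,0,0],0,0],[[0,0,0],0,0]])

```text
time_s: 8.25
ee_pos: [0.495, -0.3326, 0.182]
ee_rot: [1.0, -0.023, -0.0, -0.0]
ft_force: [-3.7, 0.8, 6.5]
grip_width: -0.0004
```

```bash
python3 - <<'E'
from h import *
s=r.get_state();print(s['ee_pos'],s['ft_force'])
a,d=r.read_camera('scene');save('s7',cv2.resize(a[270:390,120:270],None,fx=5,fy=5,interpolation=2))
a,d=r.read_camera('wrist');save('w7',a)
E
```

```text
[ 0.49503321 -0.33256566  0.18200544] [-3.69947876  0.78837622  6.47831668]
```

View pics/s7.png

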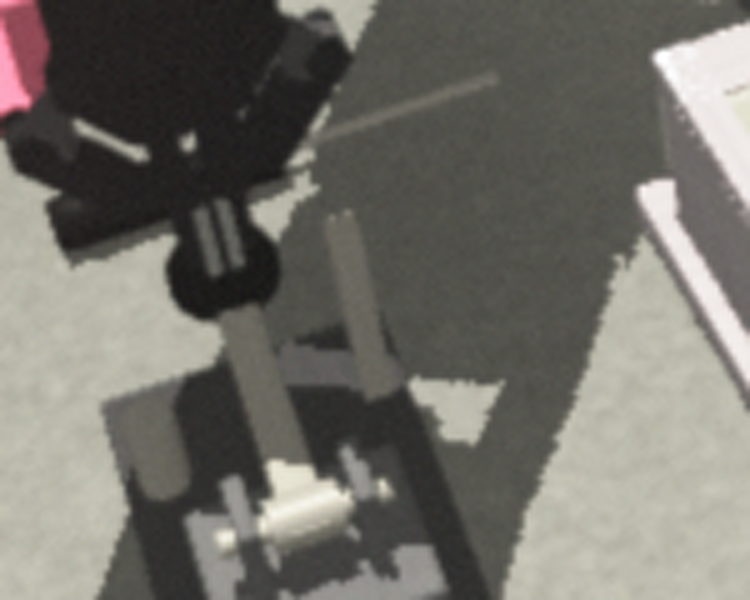

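View pics/w7.png

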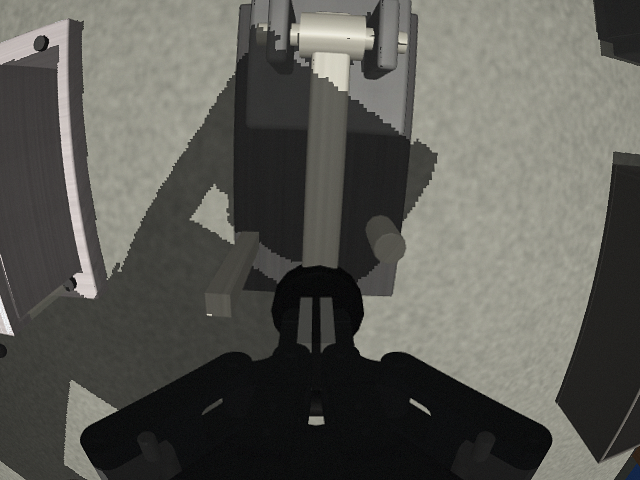

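The tip is on the pad with 6.5 N and about 4.5 mm to go. The final descent is next.

>>> move_arm(plan=[[[0,0,0.2],0,0],[[0,0,0.15],0,0],[[0,0,0.1],0,0],[[0,0,0],0,0],[[0,0,0],0,0]])

```text
time_s: 8.98
ee_pos: [0.4949, -0.3326, 0.1775]
ee_rot: [1.0, -0.023, -0.0, -0.0]
ft_force: [-5.4, 1.5, 8.0]
grip_width: -0.0001
```

```bash
python3 - <<'E'
from h import *
s=r.get_state();print(s['ee_pos'],s['ft_force'])
a,d=r.read_camera('scene');save('s8',cv2.resize(a[220:420,120:380],None,fx=3,fy=3,interpolation=2));P=pts('scene',d)
m=(a.max(2)<60)&(abs(P[...,0]-.497)<.03)&(abs(P[...,1]+.333)<.025)&(P[...,2]>.07)&(P[...,2]<.125)
ys,xs=np.nonzero(m);print(len(ys))
mm=m&(P[...,0]>.504)&(P[...,0]<.512)&(abs(P[...,1]+.333)<.012);q=P[mm];print('pad z by x');
for q in sorted(q.tolist())[::3]: print(np.round(q,4))
g=(abs(P[...,0]-.4965)<.007)&(abs(P[...,1]+.2865)<.007)&(P[...,2]>.09);print('gauge z',np.sort(P[g][:,2])[-8:])
l=(P[...,0]>.47)&(P[...,0]<.66)&(P[...,1]>-.16)&(P[...,1]<.05)&(P[...,2]>.09)&(P[...,2]<.13);q=P[l];print('lid',np.linalg.lstsq(np.c_[q[:,:2],np.ones(len(q))],q[:,2],rcond=None)[0])
E
```

```text
[ 0.49490024 -0.3325519   0.17752551] [-5.35373523  1.47097222  8.0247359 ]
257
pad z by x
[ 0.5041 -0.3217  0.1042]
[ 0.5044 -0.3342  0.1114]
[ 0.5045 -0.3235  0.1056]
[ 0.505  -0.3254  0.1071]
[ 0.5056 -0.3339  0.1151]
[ 0.5065 -0.3279  0.1071]
[ 0.5074 -0.3378  0.1079]
[ 0.5078 -0.3361  0.1074]
[ 0.5085 -0.3349  0.1046]
[ 0.5088 -0.3424  0.1064]
[ 0.5097 -0.3222  0.1014]
[ 0.5098 -0.3328  0.1075]
[ 0.5104 -0.324   0.1031]
[ 0.5106 -0.3409  0.1072]
[ 0.5108 -0.3272  0.108 ]
[ 0.511  -0.3219  0.1052]
[ 0.5111 -0.3317  0.1053]
[ 0.5115 -0.3434  0.0955]
[ 0.5118 -0.3252  0.0996]
gauge z [0.21542492 0.21748281 0.21780327 0.21945617 0.31519816 0.31590726
 0.31650628 0.5248273 ]
lid [-0.01002875  0.01799208  0.11632054]
```

View pics/s8.png

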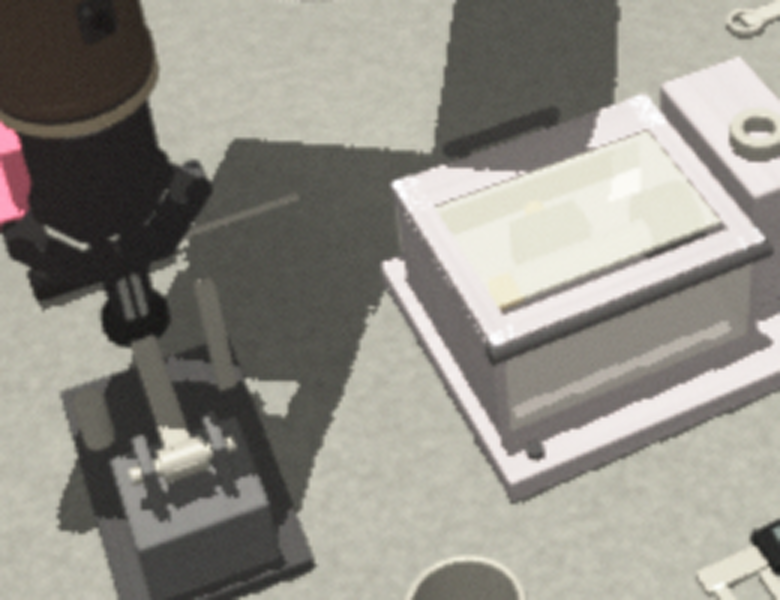

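>>> move_arm(plan=[[[0,0,0],0,0],[[0,0,0],0,0],[[0,0,0],0,0],[[0,0,0],0,0]])

```text
time_s: 9.52
ee_pos: [0.4949, -0.3326, 0.1776]
ee_rot: [1.0, -0.023, -0.0, -0.0]
ft_force: [-3.8, 0.2, 6.6]
grip_width: 0.0001
```

```bash
python3 - <<'E'
from h import *
s=r.get_state();print(s['ee_pos'],s['ft_force'],abs(s['joint_vel']).max(),s['time_s'])
if abs(s['ee_pos'][2]-.1775)<.001: print(r.job_done())
E
```

```text
[ 0.49491414 -0.33255936  0.17758771] [-3.78813881  0.19204334  6.60913204] 0.0020251285663013463 9.525
the job is handed in; nothing more can be done
None
```

I swung the guard fully shut first, then pressed the grey console's lever to mid travel. I handed the job in at 9.5 s with the gripper still holding the lever there.

- **Guard:** it met its stop with about 15 N on the wrist and the fingertips at z ≈ 0.110 m, the height given for shut. After I moved away, the depth picture showed the lid level to within about 0.02 rad, and still so while the lever was pressed.
- **Lever:** the fingertips were at z ≈ 0.105 m, the gauge-post height. That uses a TCP height of 0.1776 m and the fingertip length I worked out when the guard hit its stop.
- **Pressing force:** it read 8.0 N on arrival, as specified for mid travel, but 6.6 N in the final reading with the position unchanged. I put that down to sensor noise of about 1 N.
- **Side force:** there was also about 4–5 N sideways, which I took as friction on the pad.
- **Weaker checks:** the pad depth readings were noisy, at about 0.10 to 0.11 m (a few up to 0.115 m). My camera check of the gauge post's top height failed because the arm got into the reading, so "level" rests mainly on the TCP height.
- **Other objects:** I made no contact with the hand wheel, the loose things or the pink look-alike. I did not take a final full picture to check each of them.

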